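# Close down the laser goniometer station after the optics practical

### The job

The optics practical is over: first turn the dial on the laser supply down to zero, then pull open the accessory drawer, lay every optical piece that is out (the glass block on the goniometer's round table and the one to three pieces on the bench) gently in it and push it fully shut. Leave the goniometer's round table empty and turned so that the white zero line on its circle meets the fixed index below the laser, and do not disturb the wooden case or the notebook.

Things in the scene. Friction and masses are not known exactly. Their poses are not given: they have to be found in the camera images.
- dial (a joint): angle (rad) of the output dial on top of the laser supply console: 0 = its white pointer is at the long zero line of the white scale (a stop there ends the turn); it grows clockwise seen from above, up to 4.9. Stiffness is light (0.04 N m) and it stays where it is left.
- dial_grip (a point): on the dial's axis, at the height to grip: 7 mm below the top of its bar, 37 mm above the top of the grey console (125 x 105 x 56 mm, fixed). The bar is 42 mm long, 14 mm wide, 32 mm high, on a 44 mm round skirt. x axis: along the bar, the white pointer being at its -x end; z up; it turns with the dial.
- cab_drawer0 (a joint): how far (m) the accessory drawer is pulled out: 0 = shut, up to 0.18. It slides with about 1 N of friction and stays where it is left.
- cab_drawer0_handle (a point): middle of the drawer's horizontal steel bar handle, 11 mm in diameter, 120 mm long along this frame's y. It stands 35 mm off the drawer's front, 44 mm above the bench and 36 mm below the top of the wooden cabinet (260 mm deep, 320 wide, 80 high, fixed). The drawer pulls out along this frame's -x.
- drawer_front (a point): middle of the drawer's front on its inside, at the level of the inner floor (22 mm above the bench); moves with the drawer. x points to the drawer's back, y across, z up. The inner floor runs from x = 0 to 0.215 and y = -0.139 to 0.139; the walls rise 36 mm above it. The handle bar is at x = -0.056. Pulled out by d, the drawer lies clear of the cabinet from x = 0 to x = d - 0.006.
- circle (a joint): angle (rad) of the goniometer's rotating circle and table: 0 = its white zero line meets the fixed index; grows anticlockwise seen from above; stops at +-3.1. It turns stiffly (0.06 N m) and stays where it is left.
- table_grip (a point): on the axis of the goniometer's round table, at a height to grip it: a ribbed steel drum 54 mm in diameter, its black top 11 mm above this point; the circle at its foot, a black disc 136 mm in diameter, is 25 mm below. Both turn as one. x axis: along the white zero line, outwards; z up. Laser and detector rise 30 mm at most above the table's top and end 95 mm from the axis.
- zero_mark (a point): outer end of the white zero line, on the circle's upper face 66 mm from the axis; turns with the circle. The line is 3 mm wide and runs from the middle of the table top out to the circle's rim; the other, grey marks are short.
- index_tip (a point): inner tip of the fixed index, a steel block with a black line just outside the circle's rim, below the laser tube, 70 mm from the axis.
- block: parallel-sided glass block, 50 (x) x 28 (y) x 25 mm (z), 0.09 kg; origin at its centre. It starts lying on the goniometer's round table (table top 94 mm above the bench).
- prism60: 60-degree glass prism lying on one face: triangular ends 50 mm apart along its x, 32 mm wide in y at the bottom, 27.7 mm high; origin at its centre, half-way up. Grip it by its ends. May be absent.
- prism90: right-angle glass prism lying on its long face: triangular ends 40 mm apart along its x, 50 mm wide in y at the bottom, 25 mm high to its ridge; origin at its centre, half-way up. Grip it by its ends. May be absent.
- dblock: half-round glass block 20 mm thick, lying flat: 56 mm along its y (the straight face, at x = -0.014), 28 mm across in x to the top of the curve (at x = +0.014); origin in the middle of these, half-way up. May be absent.
- lens: lens in a square grey holder, 46 x 46 x 14 mm, lying flat; origin at its centre. May be absent.
- case: bystander: closed wooden case, 65 x 150 x 50 mm, lying beyond the work; origin under its centre.
- notebook: bystander: hardback notebook, 150 x 210 x 14 mm, on the right; origin under its centre.

How it is judged:
On the way, in this order (a step that is already met when the one before it is completed fails the run):
1. the laser supply's dial is at zero (value of joint dial below 0.1 rad), for 0.2 s.
2. the accessory drawer is pulled open by at least 60 mm (value of joint cab_drawer0 above 0.06 m), for 0.2 s.
3. every optical piece is in the drawer (x of block in the frame of drawer_front between 0.003 and 0.212 m and y of block in the frame of drawer_front between -0.137 and 0.137 m and z of block in the frame of drawer_front between -0.005 and 0.04 m and x of prism60 in the frame of drawer_front between 0.003 and 0.212 m and y of prism60 in the frame of drawer_front between -0.137 and 0.137 m and z of prism60 in the frame of drawer_front between -0.005 and 0.04 m and x of prism90 in the frame of drawer_front between 0.003 and 0.212 m and y of prism90 in the frame of drawer_front between -0.137 and 0.137 m and z of prism90 in the frame of drawer_front between -0.005 and 0.04 m and x of dblock in the frame of drawer_front between 0.003 and 0.212 m and y of dblock in the frame of drawer_front between -0.137 and 0.137 m and z of dblock in the frame of drawer_front between -0.005 and 0.04 m and x of lens in the frame of drawer_front between 0.003 and 0.212 m and y of lens in the frame of drawer_front between -0.137 and 0.137 m and z of lens in the frame of drawer_front between -0.005 and 0.04 m), for 0.3 s.
4. the drawer is shut (value of joint cab_drawer0 below 0.006 m), for 0.2 s.
At the end, for the whole second after the job is handed in: The dial is within 0.1 rad of zero, every piece that was out lies inside the drawer, the drawer is shut to within 6 mm, and the white zero line is within 0.06 rad (3.4 degrees) of the index (all of step 3 and value of joint dial below 0.1 rad and value of joint cab_drawer0 below 0.006 m and value of joint circle between -0.06 and 0.06 rad); the robot touches nothing.
It fails at once if the case is disturbed (moved by more than 25 mm) (distance of case from where it was at the start of the episode above 0.025 m).
It fails at once if the notebook is disturbed (moved by more than 25 mm) (distance of notebook from where it was at the start of the episode above 0.025 m).
It fails at once if an optical piece is thrown or dropped into the drawer (faster than 1 m/s there) ((x of block in the frame of drawer_front between 0.003 and 0.212 m and y of block in the frame of drawer_front between -0.137 and 0.137 m and z of block in the frame of drawer_front between -0.005 and 0.08 m and linear speed of block above 1 m/s) or (x of prism60 in the frame of drawer_front between 0.003 and 0.212 m and y of prism60 in the frame of drawer_front between -0.137 and 0.137 m and z of prism60 in the frame of drawer_front between -0.005 and 0.08 m and linear speed of prism60 above 1 m/s) or (x of prism90 in the frame of drawer_front between 0.003 and 0.212 m and y of prism90 in the frame of drawer_front between -0.137 and 0.137 m and z of prism90 in the frame of drawer_front between -0.005 and 0.08 m and linear speed of prism90 above 1 m/s) or (x of dblock in the frame of drawer_front between 0.003 and 0.212 m and y of dblock in the frame of drawer_front between -0.137 and 0.137 m and z of dblock in the frame of drawer_front between -0.005 and 0.08 m and linear speed of dblock above 1 m/s) or (x of lens in the frame of drawer_front between 0.003 and 0.212 m and y of lens in the frame of drawer_front between -0.137 and 0.137 m and z of lens in the frame of drawer_front between -0.005 and 0.08 m and linear speed of lens above 1 m/s)).
Of prism60, prism90, dblock, lens only 1 to 3 are there at a start; the rules pass over those that are not, and their reading is None.
At some moment in a run one of prism60, prism90, dblock, lens may be knocked a few centimetres aside while the robot is not near it.
It also fails if it takes over 210 s, if anything falls off the work surface, if the arm or the gripper's body presses on something with over 40 N, if the wrist force passes 120 N, or if a joint passes its speed limit or range.

### The arm

A 6-joint arm with a two-finger parallel gripper is mounted at the origin on the work surface. World frame = base frame: x ahead of the robot, y to its left, z up, the work surface at z = 0. Lengths are in m, angles in rad, forces in N, time in s.
With the tool pointing down it reaches from about 0.375 to 0.925 m from the base axis. Payload 5.7 kg.
Tool frame: the origin (TCP) lies on the centre line of the jaws, within the pads' length; the fingertips stand 22 mm ahead of it and the grasp point (between the pads) lies 3 mm ahead of it; z points along the fingers, y is the line along which they close (so a half turn about z gives the same grasp; the last joint's range is limited). The gripper opens to 85 mm and grips with 20 to 120 N. Pads are 22 mm wide; open, the fingers measure 114 mm over their backs; the gripper's body (76 mm by 85 mm) begins 54 mm behind the grasp point. The pads swing forward as they close: fully open they stand 13 mm farther back than shut.
Start: joints at [-1.387, 0.359, 1.51, -0, 1.272, -0.115], TCP at [0.177, -0.573, 0.253] pointing down, gripper open.
Joint ranges: [-2.97, 2.97], [-1.01, 2.36], [0.21, 2.38], [-0.96, 4.11], [0.2, 2.71], [-2.98, 2.98]. Speed limits (rad/s): [2.39, 2.39, 3.14, 3.14, 3.14, 3.14].

### API

Orientations are given as a 3x3 rotation matrix whose columns are the frame's x, y, z axes.
In Python, from bench import env gives the robot as it stands.
- The arm moves only by the shell command python3 -m crank 'ROWS' [FORCE]. ROWS is text: rows parted by semicolons, each of 5 numbers parted by spaces: the closure, from 0 (fully open) to 1 (shut), then the shift along the world's x, y, z in cm, then the turn about the world's z in degrees. In form: jaw dx dy dz yaw; .... A call has 1 to 10 rows; each row is the pose to reach, as a shift and turn from the pose commanded when the call began; what a row does not reach only later rows make up. A row lasts 1/10 s, in which the tool goes at most 50 mm and 8.59 degrees, less where a joint would pass 70% of its speed; a pose out of reach is approached as far as the arm can. A call with a gripper value outside its range is refused whole. The fingers move at their own pace and stop on an object; FORCE is the grip in N (left out, the last holds). Time passes only in rows, so rows that repeat a pose let the fingers close. It gives the time, the measured TCP pose, the force, the opening and the grip force at its end, in the units of the state.
- env.state(): the state, without advancing time (a new reading comes with each control period).
- env.snapshot(name): name is "scene" or "top"; returns (picture, depth): 400x640x3 uint8, red, green, blue; 400x640 float32, m along the optical axis (not along the pixel's ray), 0 where there is no reading.
- env.camera_model(name): a dict with "intrinsics" (3x3 intrinsics, pixels), "D" ([k1, k2, p1, p2, k3] as OpenCV has them; the pictures are not rectified), "rvec" (rotation vector, rad) and "tvec" (3), from world to camera coordinates, as OpenCV has them. Camera axes: x right, y down, z forward; pixel columns grow to the right and rows downward; lengths in m; the calibration is good to about 2 mm. A picture is of the moment at which its call begins. camera_model takes no time and is no camera call.
- env.hand_in(): hands the job in; it is judged then, once.
Trained networks look in the newest picture that a camera, given by its name, has taken for a name from the list of things; names that differ only in an ending like _2 or _b are one class to them, and where a whole thing is asked for, a point or a joint stands for the part that bears it (a point fixed in the world has none). Each returns a list of dicts, best first, with "conf" (0 to 1); they miss things now and then, are a little off and sometimes report something else, mostly with a low value. They report only what shows in the picture. A call takes as long as a camera call.
- env.spot_in(camera, label): "box" ([centre column, centre row, width, height] in pixels, round what is visible of it).
- env.masks_of(camera, label): "region" (400x640 bool, what is visible of it) and "box" ([centre column, centre row, width, height] in pixels, round what is visible of it).
The state is a dict: "time": time; "joint_pos": joint angles; "joint_vel": joint speeds; "tau": joint torques, N m; "tool_pos": TCP position; "tcp_rot": TCP orientation; "wrist_force": force on the tool from outside, world axes, zero at the start; "ft_torque": the same for the moment, N m; "width": opening from 0.0 (shut) to 1.0 (fully open); "finger_force": force on a finger pad.
Only numpy, scipy, OpenCV 4.12 (cv2) and the standard library are available. Lean on these libraries where they do the work, as an engineer would, in place of code of your own. Each camera call takes 0.05 s, during which the arm holds its last target. There are 200 camera calls.

## Working session

There is one attempt and no reset: what is moved stays moved. The work goes in short steps, Python scripts to look and compute and a shell command to move; the robot and the scene stay as the last step left them, time stands still between calls to the robot, and variables do not carry over. Pictures are saved under pics/ and viewed, at most 14 in all, crops included, and the job is handed in when it is done.

```bash
mkdir -p pics
cat > h.py <<'E'
import numpy as np, cv2
from bench import env
def cam(n):
    m=env.camera_model(n); R=cv2.Rodrigues(np.array(m["rvec"],float))[0]
    return np.array(m["intrinsics"],float),np.array(m["D"],float),R,np.array(m["tvec"],float).reshape(3)
def world(n,uv,d):
    K,D,R,t=cam(n); uv=np.array(uv,float).reshape(-1,1,2)
    p=cv2.undistortPoints(uv,K,D).reshape(-1,2); d=np.array(d).reshape(-1,1)
    return (np.hstack([p,np.ones((len(p),1))])*d-t)@R
def cloud(n,depth,mask):
    v,u=np.nonzero(mask&(depth>0)); return world(n,np.stack([u,v],1),depth[v,u])
def plane(n,uv,z):
    K,D,R,t=cam(n); uv=np.array(uv,float).reshape(-1,1,2)
    p=cv2.undistortPoints(uv,K,D).reshape(-1,2); r=np.hstack([p,np.ones((len(p),1))])@R; c=-R.T@t
    return c+r*((z-c[2])/r[:,2])[:,None]
def snap(n,f,crop=None,k=1):
    im,d=env.snapshot(n); o=im
    if crop: o=im[crop[1]:crop[3],crop[0]:crop[2]]
    if k!=1: o=cv2.resize(o,None,fx=k,fy=k,interpolation=cv2.INTER_CUBIC)
    cv2.imwrite("pics/"+f,o[:,:,::-1]); return im,d
E
python3 - <<'E'
from h import *
for n in("top","scene"):
    im,d=snap(n,n+"0.png"); print(n,d[200,320], cam(n)[2].round(2).tolist(), (-cam(n)[2].T@cam(n)[3]).round(3))
    for l in["dial","cab_drawer0","cab_drawer0_handle","circle","block","prism60","prism90","dblock","lens","case","notebook"]:
        for r in env.masks_of(n,l)[:2]:
            c=cloud(n,d,r["region"])
            print(l,round(r["conf"],2),np.round(r["box"]).astype(int).tolist(), np.median(c,0).round(3) if len(c) else None, [np.percentile(c,q,axis=0).round(3).tolist() for q in(2,98)] if len(c) else 0)
E
```

```text
top 1.1484935 [[-0.03, -1.0, -0.0], [-0.98, 0.03, -0.21], [0.21, -0.0, -0.98]] [ 0.377 -0.08   1.122]
dial 0.72 [394, 265, 16, 13] [ 0.405 -0.294  0.075] [[0.384, -0.316, 0.065], [0.423, -0.277, 0.105]]
cab_drawer0 0.57 [176, 216, 97, 66] [0.555 0.348 0.049] [[0.477, 0.219, 0.002], [0.648, 0.477, 0.071]]
cab_drawer0_handle 0.7 [176, 219, 91, 62] [0.555 0.348 0.051] [[0.479, 0.222, 0.02], [0.644, 0.473, 0.07]]
cab_drawer0_handle 0.65 [384, 166, 78, 94] [ 0.667 -0.243  0.058] [[0.571, -0.378, -0.0], [0.811, -0.184, 0.125]]
circle 0.9 [372, 190, 49, 46] [ 0.618 -0.243  0.058] [[0.567, -0.31, 0.001], [0.691, -0.186, 0.102]]
block 0.48 [376, 183, 14, 12] [ 0.631 -0.246  0.119] [[0.617, -0.273, 0.095], [0.654, -0.224, 0.122]]
lens 0.61 [305, 257, 15, 20] [ 0.431 -0.041  0.015] [[0.409, -0.063, 0.01], [0.452, -0.02, 0.02]]
lens 0.16 [372, 190, 48, 46] [ 0.618 -0.244  0.058] [[0.567, -0.309, 0.053], [0.691, -0.187, 0.096]]
case 0.8 [275, 152, 48, 33] [0.76  0.037 0.049] [[0.722, -0.036, 0.001], [0.808, 0.107, 0.053]]
notebook 0.95 [484, 241, 74, 53] [ 0.46  -0.588  0.015] [[0.388, -0.691, 0.
[... 345 characters left out ...]
er0_handle 0.91 [430, 174, 44, 59] [0.571 0.306 0.058] [[0.486, 0.21, 0.017], [0.65, 0.472, 0.07]]
circle 0.69 [269, 233, 51, 35] [ 0.652 -0.257  0.057] [[0.575, -0.307, -0.001], [0.697, -0.181, 0.093]]
circle 0.65 [383, 244, 59, 33] [0.787 0.027 0.047] [[0.734, -0.041, 0.005], [0.816, 0.1, 0.05]]
block 0.58 [264, 219, 18, 16] [ 0.645 -0.25   0.115] [[0.621, -0.274, 0.095], [0.649, -0.225, 0.119]]
lens 0.5 [311, 188, 14, 15] [ 0.44  -0.043  0.011] [[0.408, -0.065, -0.002], [0.458, -0.019, 0.016]]
case 0.58 [383, 243, 59, 32] [0.787 0.027 0.047] [[0.733, -0.041, 0.001], [0.817, 0.103, 0.05]]
notebook 0.73 [134, 237, 82, 55] [ 0.475 -0.594  0.013] [[0.39, -0.69, 0.002], [0.538, -0.487, 0.016]]
```

View pics/top0.png

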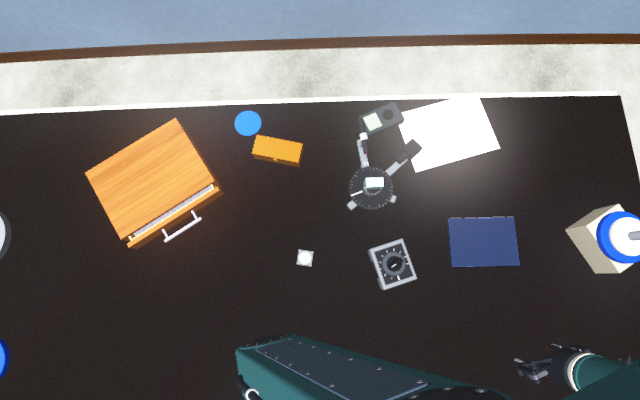

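View pics/scene0.png

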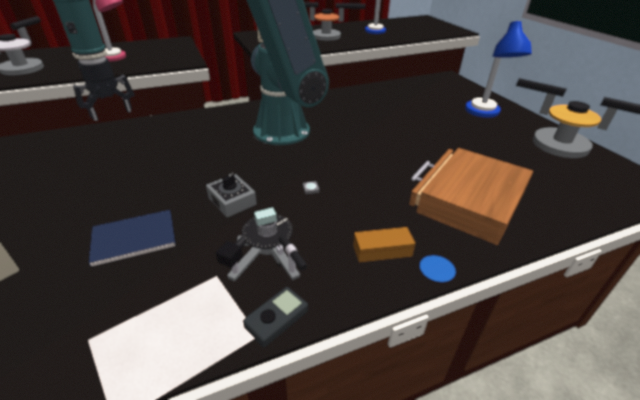

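The top view shows the cabinet at (150,185) with its handle at (182,227), the console and dial at (392,264), the goniometer at (372,188), and one small piece at (305,258). The scene view shows no other pieces.

Run:
```python
from h import *
im,d=env.snapshot("top")
a=cv2.resize(im[150:300,290:440],None,fx=5,fy=5,interpolation=cv2.INTER_CUBIC)[:600]
a=cv2.resize(im[155:300,285:430],(600,600),interpolation=cv2.INTER_CUBIC)
cv2.imwrite("pics/top1.png",a[:,:,::-1])
im,d=env.snapshot("scene")
a=cv2.resize(im[155:275,200:340],(700,600),interpolation=cv2.INTER_CUBIC)
cv2.imwrite("pics/sc1.png",a[:,:,::-1])
```

```text
(no output)
```

View pics/top1.png

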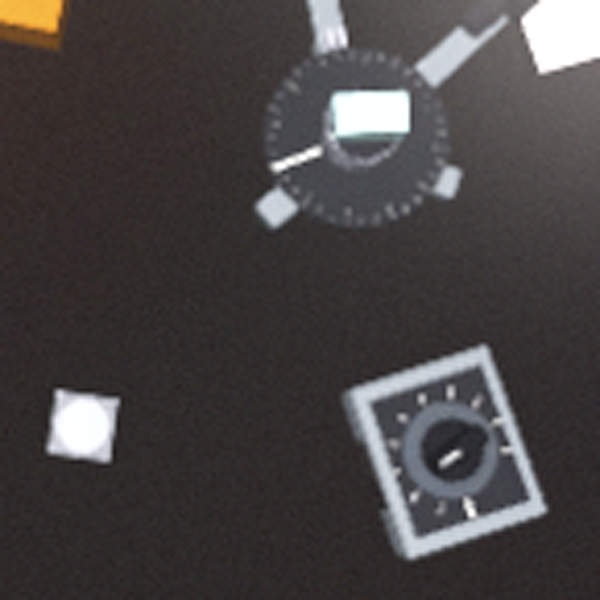

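View pics/sc1.png

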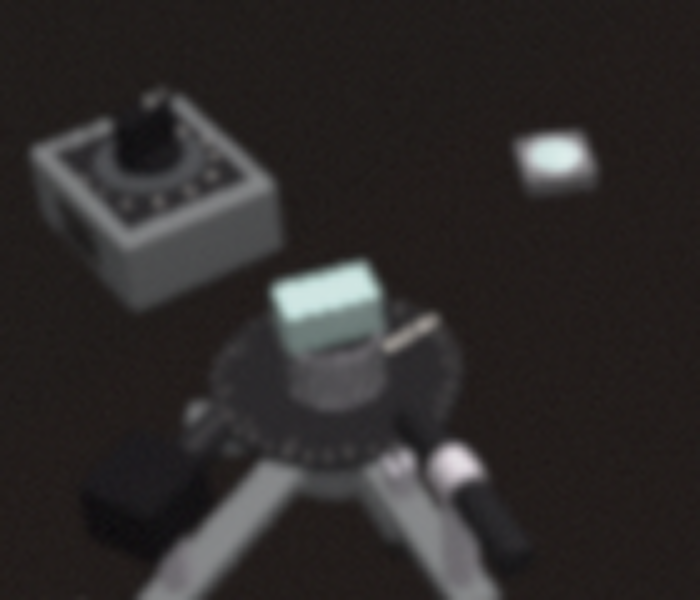

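Top crop (4.14× zoom): the dial centre is at (450,450), with its pointer to the lower left. The long zero line is at (470,507), so the dial needs roughly 1 rad anticlockwise. The circle's zero line is at (275,165) and the index at about (330,45), so the circle sits at about +90°. The only piece on the bench is the lens, at (84,426).

Run:
```python
from h import *
im,d=env.snapshot("top")
P=cloud("top",d,np.ones(d.shape,bool)); 
def sel(x,y,r,z0,z1):
    q=P[(np.hypot(P[:,0]-x,P[:,1]-y)<r)&(P[:,2]>z0)&(P[:,2]<z1)]; return q
def rect(n,q):
    (c,s,a)=cv2.minAreaRect(q[:,:2].astype(np.float32)); print(n,len(q),np.round(c,4),np.round(s,4),round(a,1),"z",np.median(q[:,2]).round(4),"mean",q.mean(0).round(4))
rect("bar",sel(.405,-.297,.05,.085,.12)); rect("console",sel(.405,-.297,.1,.048,.064))
rect("block",sel(.63,-.246,.05,.108,.13)); rect("circ",sel(.625,-.246,.08,.05,.066)); rect("lens",sel(.43,-.04,.05,.007,.03))
rect("cab",sel(.6,.38,.35,.074,.09))
k=145/600.; o=np.array([285,155])
f=lambda l,z: plane("top",np.array(l)*k+o,z).round(4)
print("zero line dial", f([[468,498],[473,515]],.056).tolist(),"pointer",f([[440,465],[462,452]],.1).tolist())
print("zero line circ", f([[275,165],[322,148]],.058).tolist(),"index?",f([[330,45],[330,28]],.058).tolist())
print("skirt c",f([[450,450]],.062), "handle ends",plane("top",[[165,240],[199,213]],.044).round(4).tolist())
r=[m for m in env.masks_of("top","circle")][0]["region"]
v,u=np.nonzero(r&(im.min(2)>170)&(d>0)); w=world("top",np.stack([u,v],1),d[v,u]); w=w[(w[:,2]<.07)]; print(w.round(3).tolist())
```

```text
bar 85 [ 0.4028 -0.2959] [0.0142 0.0416] 34.7 z 0.1 mean [ 0.4033 -0.2952  0.0993]
console 1298 [ 0.4033 -0.2965] [0.1256 0.1056] 15.8 z 0.0572 mean [ 0.4015 -0.296   0.0574]
block 183 [ 0.6303 -0.2489] [0.0496 0.0281] 88.9 z 0.1185 mean [ 0.6303 -0.2482  0.1182]
circ 1222 [ 0.6286 -0.2477] [0.1345 0.1336] 63.2 z 0.0579 mean [ 0.6267 -0.2454  0.0579]
lens 231 [ 0.4312 -0.0411] [0.0457 0.0459] 81.2 z 0.0151 mean [ 0.431  -0.041   0.0151]
cab 8236 [0.6821 0.4231] [0.2499 0.323 ] 31.8 z 0.0797 mean [0.6785 0.4219 0.0797]
zero line dial [[0.3679, -0.31, 0.056], [0.3562, -0.3126, 0.056]] pointer [[0.3907, -0.2832, 0.1], [0.3988, -0.2986, 0.1]]
zero line circ [[0.6095, -0.1868, 0.058], [0.6211, -0.2217, 0.058]] index? [[0.6991, -0.2321, 0.058], [0.7123, -0.2329, 0.058]]
skirt c [[ 0.4012 -0.2985  0.062 ]] handle ends [[0.492, 0.3763, 0.044], [0.5711, 0.2762, 0.044]]
[]
```

```bash
cat >> h.py <<'E'
def st():
    s=env.state(); R=np.array(s["tcp_rot"]); y=np.degrees(np.arctan2(R[1,1],R[0,1]))
    print("t",round(s["time"],2),"tcp",np.round(s["tool_pos"],4),"yaw_y",round(y,1),"tilt",np.round(R[:,2],3),"q",np.round(s["joint_pos"],2),"w",round(s["width"],3),"F",np.round(s["wrist_force"],1),"fz",np.round(s["finger_force"],1))
    return np.array(s["tool_pos"]),y
def to(x,y,z,a=None):
    p,y0=st(); t=(np.array([x,y,z])-p)*100; s="" if a is None else [round((a-y0+k+180)%360-180,1) for k in(0,180)]
    print("shift cm",t.round(2),"yaw options",s)
E
python3 -c "
from h import *
to(.403,-.2955,.16,34.7)"
```

```text
t 1.4 tcp [ 0.1766 -0.5734  0.2532] yaw_y -72.9 tilt [-0.  0. -1.] q [-1.39  0.36  1.51  0.    1.27 -0.12] w 0.998 F [0.1 0.4 0.5] fz 0.0
shift cm [22.64 27.79 -9.32] yaw options [np.float64(107.6), np.float64(-72.4)]
```

```bash
R='0 22.6 27.8 -9.3 -72.4'; python3 -m crank '0.4 22.6 27.8 -5 -72.4; 0.4 22.6 27.8 -5 -72.4; 0.4 22.6 27.8 -5 -72.4; 0.4 22.6 27.8 -5 -72.4; 0.4 22.6 27.8 -5 -72.4; 0.4 22.6 27.8 -5 -72.4; 0.4 22.6 27.8 -5 -72.4; 0.4 22.6 27.8 -9.3 -72.4; 0.4 22.6 27.8 -9.3 -72.4; 0.4 22.6 27.8 -9.3 -72.4'; python3 -c "
from h import *
to(.403,-.2955,.096,34.7)"
```

```text
time: 2.4
tool_pos: [0.4024, -0.2935, 0.1589]
tcp_rot: [[0.571, -0.821, -0.002], [-0.821, -0.571, 0.002], [-0.003, 0.0, -1.0]]
wrist_force: [-0.0, -0.9, -0.6]
width: 0.601
finger_force: 0.0
t 2.4 tcp [ 0.4024 -0.2935  0.1589] yaw_y -145.2 tilt [-0.002  0.002 -1.   ] q [-0.77  0.33  1.83  0.    0.98  1.77] w 0.601 F [-0.  -0.9 -0.6] fz 0.0
shift cm [ 0.06 -0.2  -6.29] yaw options [np.float64(179.9), np.float64(-0.1)]
```

```bash
python3 -m crank '0.4 0 0 -3 0; 0.4 0 0 -6.4 0; 0.4 0 0 -6.4 0; 1 0 0 -6.4 0; 1 0 0 -6.4 0; 1 0 0 -6.4 0; 1 0 0 -6.4 0; 1 0 0 -6.4 0; 1 0 0 -6.4 0' 30; python3 -m crank '1 0 0 0 8.5; 1 0 0 0 17; 1 0 0 0 25.5; 1 0 0 0 34; 1 0 0 0 42; 1 0 0 0 50; 1 0 0 0 58; 1 0 0 0 66; 1 0 0 0 70; 1 0 0 0 70'; python3 -c "
from h import *
st()
print(env.state()['ft_torque'])"
```

```text
time: 3.3
tool_pos: [0.4028, -0.2972, 0.0982]
tcp_rot: [[0.571, -0.821, 0.001], [-0.821, -0.571, -0.004], [0.004, 0.001, -1.0]]
wrist_force: [-4.1, -3.3, 3.9]
width: 0.159
finger_force: 31.8
time: 4.3
tool_pos: [0.4027, -0.2973, 0.0982]
tcp_rot: [[0.966, 0.257, 0.001], [0.257, -0.966, -0.004], [-0.0, 0.004, -1.0]]
wrist_force: [-4.0, -3.4, 4.4]
width: 0.158
finger_force: 31.9
t 4.3 tcp [ 0.4027 -0.2973  0.0982] yaw_y -75.1 tilt [ 0.001 -0.004 -1.   ] q [-0.77  0.42  1.89 -0.    0.83  0.54] w 0.158 F [-4.  -3.4  4.4] fz 31.9
[-0.51551681  0.91915861  0.06729761]
```

```bash
python3 -m crank '1 0 0 0 2; 1 0 0 0 4; 1 0 0 0 4; 1 0 0 0 4'; python3 -c "
from h import *
st()
print(env.state()['ft_torque'])"
```

```text
time: 4.7
tool_pos: [0.4026, -0.2974, 0.0983]
tcp_rot: [[0.948, 0.319, 0.001], [0.319, -0.948, -0.003], [0.0, 0.003, -1.0]]
wrist_force: [-6.3, -4.2, 4.6]
width: 0.152
finger_force: 46.2
t 4.7 tcp [ 0.4026 -0.2974  0.0983] yaw_y -71.4 tilt [ 0.001 -0.003 -1.   ] q [-0.77  0.42  1.89 -0.    0.83  0.47] w 0.152 F [-6.3 -4.2  4.6] fz 46.2
[-0.67894625  1.00617387 -1.21274145]
```

```bash
python3 -m crank '0.4 0 0 0 0; 0.4 0 0 0 0; 0.4 0 0 0 0; 0.4 0 0 5 0; 0.4 0 0 10 0; 0.4 0 0 10 0'
python3 - <<'E'
from h import *
st()
a=np.radians(31.8)
for n in("top","scene"):
    im,d=env.snapshot(n); P=cloud(n,d,np.ones(d.shape,bool))
    c=P[(P[:,2]>.074)&(P[:,2]<.09)&(np.hypot(P[:,0]-.6,P[:,1]-.38)<.35)]
    r=cv2.minAreaRect(c[:,:2].astype(np.float32)); print(n,np.round(r[0],4),np.round(r[1],3),round(r[2],2))
    X=np.array([np.cos(a),np.sin(a)]);Y=np.array([-np.sin(a),np.cos(a)])
    L=np.c_[(P[:,:2]-[.6821,.4231])@X,(P[:,:2]-[.6821,.4231])@Y,P[:,2]]
    L=L[(abs(L[:,1])<.17)&(L[:,0]>-.25)&(L[:,0]<.15)&(L[:,2]>.025)]
    for x in np.arange(-.24,-.1,.01):
        s=L[(L[:,0]>=x)&(L[:,0]<x+.01)]
        if len(s)>3: print(round(x,3),len(s),"y",np.percentile(s[:,1],[2,50,98]).round(3),"z",np.percentile(s[:,2],[5,50,95]).round(3))
    h=L[(L[:,0]<-.19)&(L[:,2]>.035)&(L[:,2]<.056)]; 
    if len(h)>5: r=cv2.minAreaRect(h[:,:2].astype(np.float32)); print("handle",r, h.mean(0))
im,d=snap("top","dial2.png",(370,230,420,290),10)
E
```

```text
time: 5.3
tool_pos: [0.4059, -0.2982, 0.2023]
tcp_rot: [[0.947, 0.322, 0.008], [0.322, -0.947, -0.008], [0.005, 0.01, -1.0]]
wrist_force: [0.8, -0.7, 0.9]
width: 0.602
finger_force: 0.0
t 5.3 tcp [ 0.4059 -0.2982  0.2023] yaw_y -71.2 tilt [ 0.008 -0.008 -1.   ] q [-0.77  0.27  1.79  0.    1.07  0.47] w 0.602 F [ 0.8 -0.7  0.9] fz 0.0
top [0.6817 0.4234] [0.25  0.324] 31.69
-0.2 52 y [-0.062  0.008  0.058] z [0.042 0.047 0.052]
-0.19 111 y [-0.063 -0.009  0.057] z [0.045 0.049 0.052]
-0.18 18 y [-0.055  0.045  0.052] z [0.043 0.046 0.052]
-0.17 19 y [-0.055 -0.048  0.052] z [0.044 0.047 0.052]
-0.16 533 y [-0.152  0.006  0.149] z [0.028 0.05  0.069]
-0.15 363 y [-0.153 -0.007  0.148] z [0.054 0.067 0.07 ]
-0.14 178 y [-0.142  0.007  0.143] z [0.055 0.06  0.069]
-0.13 320 y [-0.158 -0.001  0.157] z [0.043 0.075 0.082]
-0.12 405 y [-0.158 -0.004  0.151] z [0.026 0.079 0.083]
-0.11 378 y [-0.158  0.007  0.153] z [0.028 0.08  0.083]
handle ((-0.19171945750713348, -0.002068161964416504), (0.0034177026245743036, 0.12541580200195312), 0.05085689201951027) [-0.19117577  0.00392447  0.04740384]
scene [0.6837 0.4215] [0.246 0.329] 31.91
-0.2 7 y [-0.059 -0.027  0.056] z [0.044 0.045 0.046]
-0.19 71 y [-0.067 -0.011  0.053] z [0.041 0.046 0.048]
-0.18 13 y [-0.059 -0.043  0.051] z [0.04  0.043 0.047]
-0.17 14 y [-0.059 -0.053  0.05 ] z [0.04  0.043 0.046]
-0.16 14 y [-0.157  0.019  0.125] z [0.055 0.065 0.068]
-0.15 193 y [-0.161 -0.053  0.144] z [0.036 0.065 0.068]
-0.14 251 y [-0.159 -0.044  0.141] z [0.035 0.058 0.068]
-0.13 44 y [-0.163 -0.08   0.129] z [0.036 0.076 0.08 ]
-0.12 222 y [-0.166 -0.064  0.149] z [0.035 0.078 0.081]
-0.11 216 y [-0.164 -0.058  0.151] z [0.04  0.078 0.081]
handle ((-0.19021761417388916, -0.0012203678488731384), (0.00031806956394575536, 0.1163415014743805), 0.06512199342250824) [-0.19022804 -0.01273871  0.04503274]
```

View pics/dial2.png

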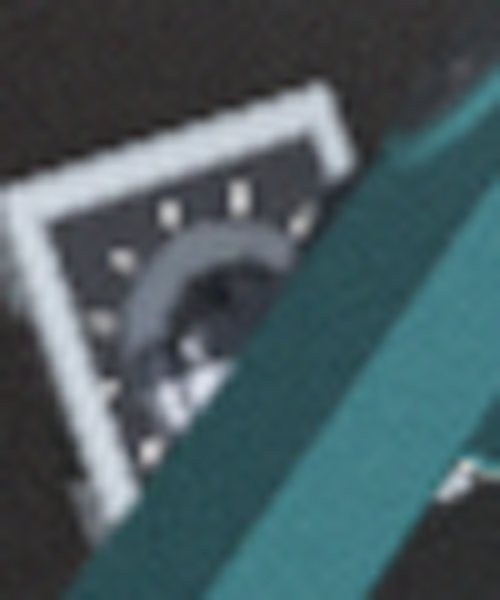

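```bash
python3 -m crank '0.67 0 6 0 8; 0.67 1 12 0 17; 0.67 2 18 0 25; 0.67 4 24 0 34; 0.67 6 30 0 42; 0.67 7 36 0 51; 0.67 8 42 0 59; 0.67 9 48 0 68; 0.67 10 54 0 76; 0.67 11 58 0 85'
python3 - <<'E'
from h import *
to(.5208,.3207,.12,31.8)
im,d=snap("top","dial3.png",(365,230,425,290),10)
P=cloud("top",d,np.ones(d.shape,bool)); q=P[(np.hypot(P[:,0]-.403,P[:,1]+.2955)<.05)&(P[:,2]>.085)&(P[:,2]<.12)]
print(cv2.minAreaRect(q[:,:2].astype(np.float32)))
E
```

```text
time: 6.45
tool_pos: [0.493, 0.1965, 0.1942]
tcp_rot: [[-0.237, 0.972, -0.004], [0.972, 0.237, -0.001], [-0.0, -0.004, -1.0]]
wrist_force: [0.9, -1.0, 0.5]
width: 0.33
finger_force: 0.0
t 6.45 tcp [0.493  0.1965 0.1942] yaw_y 13.7 tilt [-0.004 -0.001 -1.   ] q [ 0.25  0.33  1.73 -0.    1.09  0.01] w 0.33 F [ 0.9 -1.   0.5] fz 0.0
shift cm [ 2.78 12.42 -7.42] yaw options [np.float64(18.1), np.float64(-161.9)]
((0.40297478437423706, -0.2965042293071747), (0.041512809693813324, 0.014707186259329319), 16.655305862426758)
```

View pics/dial3.png

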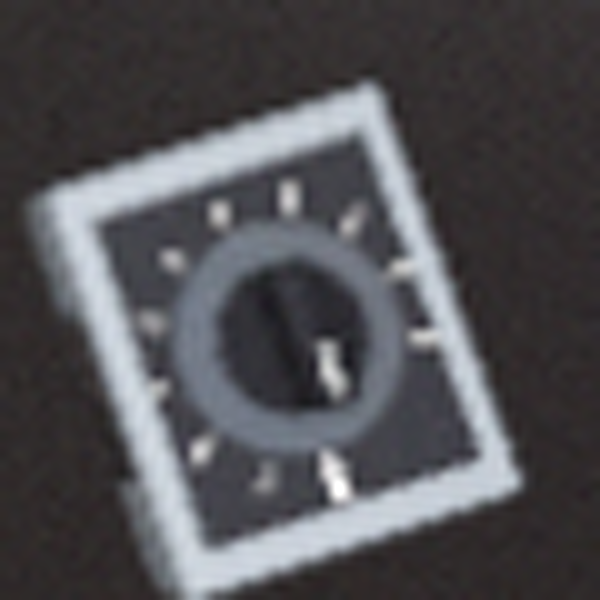

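The dial pointer (335,375) lines up with the long zero line (335,475), and the bar's angle matches the console's. The dial is at zero.

```bash
python3 -m crank '0.67 0 0 0 0; 0.67 0 0 0 0; 0.67 0 0 0 0' >/dev/null; python3 -c "
from h import *
to(.5208,.3207,.12,31.8)"
```

```text
t 6.8 tcp [0.4936 0.1932 0.1952] yaw_y 13.2 tilt [-0.003 -0.001 -1.   ] q [ 0.24  0.32  1.73 -0.    1.09  0.01] w 0.329 F [ 0.1  0.1 -0.2] fz 0.0
shift cm [ 2.72 12.75 -7.52] yaw options [np.float64(18.6), np.float64(-161.4)]
```

```bash
python3 -m crank '0.67 1 4 0 8; 0.67 2 9 -2 16; 0.67 2.7 12.75 -5 18.6; 0.67 2.7 12.75 -7.5 18.6; 0.67 2.7 12.75 -7.5 18.6; 0.67 2.7 12.75 -7.5 18.6; 0.67 2.7 12.75 -7.5 18.6'>/dev/null ; python3 -c "
from h import *
to(.5208,.3207,.047,31.8)"
```

```text
t 7.5 tcp [0.5225 0.3208 0.1226] yaw_y 31.8 tilt [ 0.001  0.    -1.   ] q [ 0.44  0.51  1.62 -0.    1.01 -0.12] w 0.332 F [ 0.3  0.3 -0.7] fz 0.0
shift cm [-0.17 -0.01 -7.56] yaw options [np.float64(0.0), np.float64(-180.0)]
```

```bash
python3 -m crank '0.67 -0.1 0 -2.5 0; 0.67 -0.1 0 -5 0; 0.67 -0.1 0 -7.5 0; 0.67 -0.1 0 -7.5 0; 0.67 -0.1 0 -7.5 0; 1 -0.1 0 -7.5 0; 1 -0.1 0 -7.5 0; 1 -0.1 0 -7.5 0; 1 -0.1 0 -7.5 0' 40; python3 -c "
from h import *
to(.5208-.1275,.3207-.079,.047,31.8)"
```

```text
time: 8.4
tool_pos: [0.5219, 0.322, 0.0479]
tcp_rot: [[-0.529, 0.849, 0.003], [0.849, 0.529, 0.0], [-0.001, 0.002, -1.0]]
wrist_force: [1.3, -2.0, 6.6]
width: 0.112
finger_force: 39.2
t 8.4 tcp [0.5219 0.322  0.0479] yaw_y 31.9 tilt [ 0.003  0.    -1.   ] q [ 0.44  0.61  1.66 -0.    0.86 -0.12] w 0.112 F [ 1.3 -2.   6.6] fz 39.2
shift cm [-12.86  -8.03  -0.09] yaw options [np.float64(-0.1), np.float64(179.9)]
```

```bash
python3 -m crank '1 -1.3 -0.8 0 0; 1 -2.8 -1.75 0 0; 1 -4.3 -2.7 0 0; 1 -5.8 -3.6 0 0; 1 -7.3 -4.55 0 0; 1 -8.8 -5.5 0 0; 1 -10.3 -6.4 0 0; 1 -11.8 -7.35 0 0; 1 -12.8 -7.95 0 0; 1 -12.8 -7.95 0 0'; python3 -m crank '1 0 0 0 0;0.67 0 0 0 0; 0.67 0 0 0 0; 0.67 0 0 0 0; 0.67 0 0 4 0; 0.67 0 0 9 0; 0.67 0 0 14 0; 0.67 0 0 14 0'
python3 - <<'E'
from h import *
st()
im,d=snap("top","drw.png",(100,120,340,300),3)
P=cloud("top",d,np.ones(d.shape,bool)); q=P[(np.hypot(P[:,0]-.431,P[:,1]+.041)<.06)&(P[:,2]>.007)&(P[:,2]<.03)]
print(cv2.minAreaRect(q[:,:2].astype(np.float32)),len(q))
E
```

```text
time: 9.4
tool_pos: [0.3927, 0.2418, 0.0478]
tcp_rot: [[-0.529, 0.849, 0.002], [0.849, 0.529, -0.0], [-0.001, 0.002, -1.0]]
wrist_force: [0.2, -2.4, 10.3]
width: 0.111
finger_force: 41.4
time: 10.2
tool_pos: [0.3965, 0.2444, 0.1921]
tcp_rot: [[-0.529, 0.849, 0.01], [0.849, 0.529, 0.005], [-0.002, 0.011, -1.0]]
wrist_force: [1.2, 0.3, 0.2]
width: 0.327
finger_force: 0.0
t 10.2 tcp [0.3965 0.2444 0.1921] yaw_y 31.9 tilt [ 0.01   0.005 -1.   ] q [ 0.4   0.23  1.87  0.    1.02 -0.15] w 0.327 F [1.2 0.3 0.2] fz 0.0
((0.43056216835975647, -0.04093734174966812), (0.0453156903386116, 0.0474892258644104), 80.21034240722656) 234
```

View pics/drw.png

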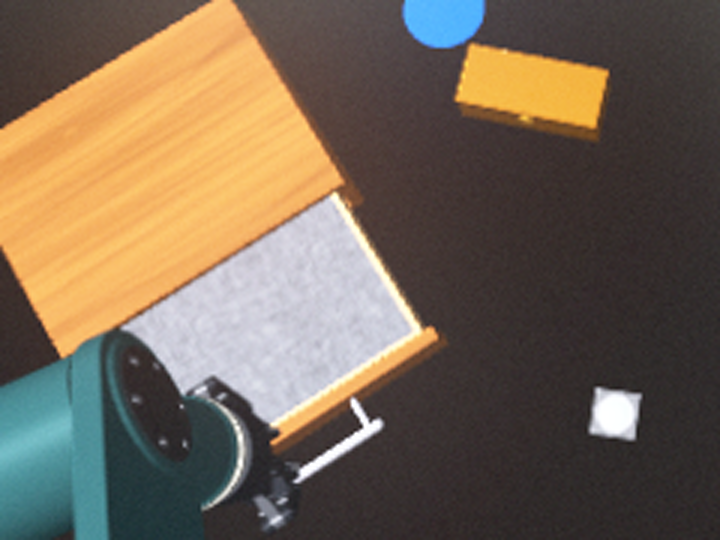

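The drawer is open by about 150 mm, its floor lying from (130,340) to (415,330) in the crop. The lens is still in place at (615,413).

```bash
python3 -m crank '0.15 0.6 -5 0 -8; 0.15 1.2 -10 0 -16; 0.15 2 -15 0 -24; 0.15 2.7 -20 0 -32; 0.15 3.2 -25 -2 -40; 0.15 3.5 -28.5 -6 -41.7; 0.15 3.5 -28.5 -9 -41.7; 0.15 3.5 -28.5 -9 -41.7; 0.15 3.5 -28.5 -9 -41.7'>/dev/null; python3 -c "
from h import *
to(.4308,-.041,.024,-9.8)"
```

```text
t 11.15 tcp [ 0.4259 -0.0418  0.0953] yaw_y -9.8 tilt [-0.005  0.002 -1.   ] q [-0.26  0.35  2.04  0.    0.75 -0.09] w 0.85 F [ 0.2 -0.4 -0.1] fz 0.0
shift cm [ 0.49  0.08 -7.13] yaw options [np.float64(0.0), np.float64(-180.0)]
```

```bash
python3 -m crank '0.15 0.4 0.1 -3.5 0; 0.15 0.4 0.1 -6 0; 0.15 0.4 0.1 -7.1 0; 0.15 0.4 0.1 -7.1 0; 0.15 0.4 0.1 -7.1 0; 1 0.4 0.1 -7.1 0; 1 0.4 0.1 -7.1 0; 1 0.4 0.1 -7.1 0; 1 0.4 0.1 -7.1 0;1 0.4 0.1 -7.1 0' 30; python3 -c "
from h import *
st()"
```

```text
time: 12.15
tool_pos: [0.4325, -0.0415, 0.0265]
tcp_rot: [[0.17, 0.985, 0.002], [0.985, -0.17, -0.0], [0.0, 0.002, -1.0]]
wrist_force: [0.2, 1.4, 8.7]
width: 0.528
finger_force: 29.4
t 12.15 tcp [ 0.4325 -0.0415  0.0265] yaw_y -9.8 tilt [ 0.002 -0.    -1.   ] q [-0.26  0.5   2.08  0.    0.56 -0.08] w 0.528 F [0.2 1.4 8.7] fz 29.4
```

```bash
python3 -m crank '1 0 0 4 0; 1 0 0 8 0; 1 0 3 12 5; 1 1.5 7 13 11; 1 3 11 13 17; 1 4.5 15 13 23; 1 6 19 13 29; 1 7.5 23 13 35; 1 9 27 13 41; 1 10.3 30.1 13 41.6'>/dev/null;  python3 -m crank '1 0 0 0 0; 1 0 0 0 0; 1 0 0 0 0'; python3 -c "
from h import *
to(.5357,.2598,.0495,31.8)"
```

```text
time: 13.45
tool_pos: [0.5337, 0.2585, 0.1553]
tcp_rot: [[-0.527, 0.85, -0.001], [0.85, 0.527, -0.001], [-0.0, -0.001, -1.0]]
wrist_force: [0.3, -0.2, -0.2]
width: 0.524
finger_force: 32.3
t 13.45 tcp [0.5337 0.2585 0.1553] yaw_y 31.8 tilt [-0.001 -0.001 -1.   ] q [ 0.33  0.45  1.63 -0.    1.06 -0.22] w 0.524 F [ 0.3 -0.2 -0.2] fz 32.3
shift cm [  0.2    0.13 -10.58] yaw options [np.float64(0.0), np.float64(-180.0)]
```

```bash
python3 -m crank '1 0.2 0.1 -3 0; 1 0.2 0.1 -6 0; 1 0.2 0.1 -8.5 0; 1 0.2 0.1 -9.6 0; 1 0.2 0.1 -10.2 0; 1 0.2 0.1 -10.5 0; 1 0.2 0.1 -10.5 0; 1 0.2 0.1 -10.5 0';  python3 -m crank '0.25 0 0 0 0; 0.25 0 0 0 0; 0.25 0 0 0 0; 0.25 0 0 4 0; 0.25 0 0 8 0; 0.25 0 0 13 0; 0.25 0 0 16 0; 0.25 0 0 16 0; 0.25 0 0 16 0'; python3 -c "
from h import *
to(.6303,-.2489,.2)"
```

```text
time: 14.25
tool_pos: [0.5374, 0.2608, 0.0513]
tcp_rot: [[-0.527, 0.85, 0.002], [0.85, 0.527, 0.001], [-0.0, 0.002, -1.0]]
wrist_force: [-0.8, 0.0, 0.2]
width: 0.527
finger_force: 32.2
time: 15.15
tool_pos: [0.5369, 0.2607, 0.211]
tcp_rot: [[-0.527, 0.85, 0.002], [0.85, 0.527, 0.001], [-0.0, 0.002, -1.0]]
wrist_force: [-0.4, -0.5, -0.4]
width: 0.749
finger_force: 0.0
t 15.15 tcp [0.5369 0.2607 0.211 ] yaw_y 31.8 tilt [ 0.002  0.001 -1.   ] q [ 0.34  0.39  1.57 -0.    1.18 -0.22] w 0.749 F [-0.4 -0.5 -0.4] fz 0.0
shift cm [  9.34 -50.96  -1.1 ] yaw options
```

```bash
python3 -m crank '0.45 0.8 -5 0 -4; 0.45 1.7 -10 0 -8; 0.45 2.6 -15 0 -12; 0.45 3.6 -20 0 -16; 0.45 4.5 -25 0 -20; 0.45 5.4 -30 0 -24; 0.45 6.4 -35 0 -28; 0.45 7.4 -40 0 -32; 0.45 8.4 -45 0 -32.9; 0.45 9.3 -51 0 -32.9'>/dev/null;  python3 -m crank '0.45 0 0 0 0; 0.45 0 0 0 0; 0.45 0 0 0 0'>/dev/null
python3 - <<'E'
from h import *
to(.6303,-.2489,.120,-1.1)
im,d=env.snapshot("top")
P=cloud("top",d,np.ones(d.shape,bool))
q=P[(np.hypot(P[:,0]-.63,P[:,1]+.249)<.05)&(P[:,2]>.108)&(P[:,2]<.126)]; print("block",cv2.minAreaRect(q[:,:2].astype(np.float32)),len(q))
X=np.array([.85,.527]);Y=np.array([-.527,.85])
L=np.c_[(P[:,:2]-[.4403,.2713])@X,(P[:,:2]-[.4403,.2713])@Y,P[:,2]]
q=L[(L[:,0]>.02)&(L[:,0]<.14)&(abs(L[:,1])<.13)]; print("floor z",np.median(q[:,2])); q=q[q[:,2]>.031]; print("lens local",q.mean(0),cv2.minAreaRect(q[:,:2].astype(np.float32)))
E
```

```text
t 16.45 tcp [ 0.6257 -0.2297  0.2085] yaw_y -1.1 tilt [-0.003  0.002 -1.   ] q [-0.46  0.49  1.4   0.    1.25 -0.44] w 0.552 F [-0.4 -0.  -0.2] fz 0.0
shift cm [ 0.46 -1.92 -8.85] yaw options [np.float64(-0.0), np.float64(180.0)]
block ((0.6312620043754578, -0.24869272112846375), (0.027919109910726547, 0.0491955541074276), 1.8172287940979004) 47
floor z 0.023306072502548424
lens local [ 0.06901897 -0.08843487  0.03661148] ((0.06953263282775879, -0.08817967027425766), (0.04673656448721886, 0.04662806913256645), 88.4163818359375)
```

```bash
python3 -m crank '0.45 0.5 -1.9 0 0; 0.45 0.5 -1.9 -3 0; 0.45 0.5 -1.9 -6 0; 0.45 0.5 -1.9 -8.8 0; 0.45 0.5 -1.9 -8.8 0; 0.45 0.5 -1.9 -8.8 0;0.45 0.5 -1.9 -8.8 0'>/dev/null; python3 -c "
from h import *
to(.6305,-.2489,.120,-1.1)"
```

```text
t 17.2 tcp [ 0.6332 -0.2506  0.1241] yaw_y -1.0 tilt [ 0.003 -0.001 -1.   ] q [-0.48  0.59  1.45 -0.    1.09 -0.46] w 0.551 F [ 0.4 -0.4  0.9] fz 0.0
shift cm [-0.27  0.17 -0.41] yaw options [np.float64(-0.1), np.float64(179.9)]
```

```bash
python3 -m crank '0.45 -0.2 0.1 -0.4 0; 0.45 -0.2 0.1 -0.4 0; 1 -0.2 0.1 -0.4 0; 1 -0.2 0.1 -0.4 0; 1 -0.2 0.1 -0.4 0;1 -0.2 0.1 -0.4 0;1 -0.2 0.1 -0.4 0; 1 -0.2 0.1 -0.4 0' 40; python3 -c "
from h import *
st()"
```

```text
time: 18.0
tool_pos: [0.6303, -0.2494, 0.1191]
tcp_rot: [[0.019, 1.0, 0.001], [1.0, -0.019, -0.001], [-0.001, 0.001, -1.0]]
wrist_force: [-0.7, 0.4, 5.8]
width: 0.321
finger_force: 40.2
t 18.0 tcp [ 0.6303 -0.2494  0.1191] yaw_y -1.1 tilt [ 0.001 -0.001 -1.   ] q [-0.48  0.6   1.46 -0.    1.08 -0.46] w 0.321 F [-0.7  0.4  5.8] fz 40.2
```

```bash
python3 -m crank '1 0 0 3 0; 1 0 0 6 0; 1 -0.5 3 9 0; 1 -1.5 8 10 4; 1 -3 13 10 8; 1 -4.5 18 10 12; 1 -6 23 10 16; 1 -7.5 28 10 20; 1 -8.5 33 10 24; 1 -9.5 37 10 28'>/dev/null;  python3 -m crank '1 -1 4 0 2; 1 -2 8 0 4; 1 -3 12 0 4.9; 1 -4 16 0 4.9; 1 -5 20 0 4.9; 1 -5.7 23.3 0 4.9; 1 -5.7 23.3 0 4.9; 1 -5.7 23.3 0 4.9; 1 -5.7 23.3 0 4.9'; python3 -c "
from h import *
to(.4777,.3533,.049,31.8)"
```

```text
time: 19.9
tool_pos: [0.4784, 0.35, 0.2179]
tcp_rot: [[-0.527, 0.85, -0.001], [0.85, 0.527, -0.001], [-0.001, -0.001, -1.0]]
wrist_force: [-0.5, -0.2, -1.9]
width: 0.317
finger_force: 39.7
t 19.9 tcp [0.4784 0.35   0.2179] yaw_y 31.8 tilt [-0.001 -0.001 -1.   ] q [ 0.52  0.38  1.57 -0.    1.19 -0.04] w 0.317 F [-0.5 -0.2 -1.9] fz 39.7
shift cm [ -0.07   0.33 -16.89] yaw options [np.float64(0.0), np.float64(-180.0)]
```

```bash
python3 -m crank '1 0 0.3 -4 0; 1 0 0.3 -8 0; 1 0 0.3 -12 0; 1 0 0.3 -14.5 0; 1 0 0.3 -15.8 0; 1 0 0.3 -16.5 0; 1 0 0.3 -16.8 0; 1 0 0.3 -16.8 0; 1 0 0.3 -16.8 0';  python3 -m crank '0.45 0 0 0 0; 0.45 0 0 0 0; 0.45 0 0 0 0; 0.45 0 0 4 0; 0.45 0 0 8 0; 0.45 0 0 13 0; 0.67 0 0 16 0; 0.67 0 0 16 0; 0.67 0 0 16 0'; python3 -c "
from h import *
to(.3927,.2418,.12,31.8)"
```

```text
time: 20.8
tool_pos: [0.4794, 0.3544, 0.0515]
tcp_rot: [[-0.527, 0.85, 0.002], [0.85, 0.527, 0.001], [-0.0, 0.002, -1.0]]
wrist_force: [-0.2, 0.4, -0.9]
width: 0.322
finger_force: 39.7
time: 21.7
tool_pos: [0.4787, 0.3542, 0.2111]
tcp_rot: [[-0.527, 0.85, 0.002], [0.85, 0.527, 0.001], [-0.0, 0.002, -1.0]]
wrist_force: [0.1, -0.0, -0.9]
width: 0.329
finger_force: 0.0
t 21.7 tcp [0.4787 0.3542 0.2111] yaw_y 31.8 tilt [ 0.002  0.001 -1.   ] q [ 0.52  0.39  1.57  0.    1.18 -0.03] w 0.329 F [ 0.1 -0.  -0.9] fz 0.0
shift cm [ -8.6  -11.24  -9.11] yaw options [np.float64(-0.0), np.float64(180.0)]
```

Run:
```python
from h import *
im,d=snap("scene","sc2.png",(280,120,540,280),3)
for n in("scene","top"):
    im,d=env.snapshot(n)
    for l in("block","lens","prism60","prism90","dblock"):
        for r in env.masks_of(n,l)[:2]:
            c=np.median(cloud(n,d,r["region"]),0); e=c[:2]-[.4403,.2713]; print(n,l,round(r["conf"],2),c.round(3),"local",round(e@[.85,.527],3),round(e@[-.527,.85],3))
```

```text
scene block 0.54 [0.486 0.344 0.04 ] local 0.078 0.038
top block 0.57 [0.477 0.351 0.046] local 0.073 0.049
top lens 0.7 [0.545 0.232 0.036] local 0.068 -0.089
top lens 0.6 [ 0.404 -0.291  0.077] local -0.328 -0.459
top prism60 0.25 [ 0.624 -0.244  0.059] local -0.115 -0.535
top prism90 0.25 [ 0.624 -0.244  0.059] local -0.115 -0.535
```

View pics/sc2.png

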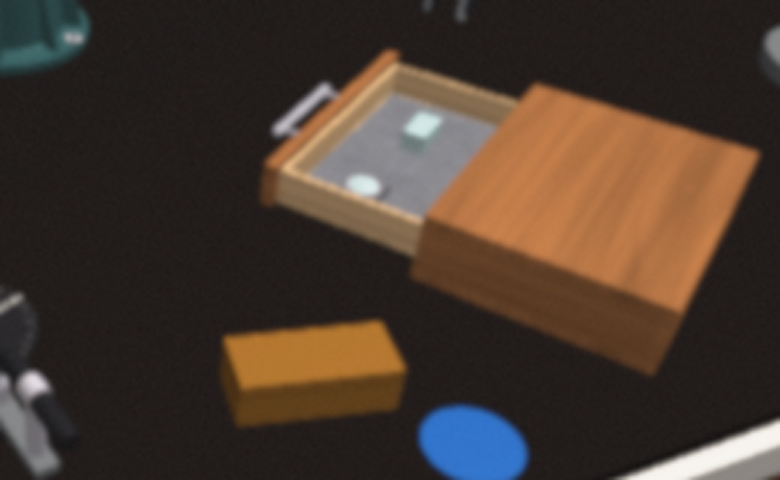

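Both pieces lie flat in the drawer: the block at (422,130) and the lens at (365,187). Next I'll shut it.

```bash
python3 -m crank '0.67 -4 -5 0 0; 0.67 -8 -10 0 0; 0.67 -8.7 -11.3 -5 0; 0.67 -8.7 -11.3 -9 0; 0.67 -8.7 -11.3 -9 0; 0.67 -8.7 -11.3 -9 0; 0.67 -8.7 -11.3 -9 0'>/dev/null; python3 -c "
from h import *
to(.3927,.2418,.048,31.8)"
```

```text
t 23.05 tcp [0.3939 0.2423 0.1219] yaw_y 31.8 tilt [ 0.003  0.001 -1.   ] q [ 0.4   0.34  1.95  0.    0.85 -0.15] w 0.328 F [ 0.7 -0.8  0.1] fz 0.0
shift cm [-0.12 -0.05 -7.39] yaw options [np.float64(-0.0), np.float64(180.0)]
```

```bash
python3 -m crank '0.67 -0.1 0 -2.5 0; 0.67 -0.1 0 -5 0; 0.67 -0.1 0 -7.4 0; 0.67 -0.1 0 -7.4 0; 0.67 -0.1 0 -7.4 0; 1 -0.1 0 -7.4 0; 1 -0.1 0 -7.4 0; 1 -0.1 0 -7.4 0; 1 -0.1 0 -7.4 0' 40; python3 -m crank '1 1.1 0.7 0 0; 1 2.4 1.5 0 0; 1 3.8 2.4 0 0; 1 5.2 3.2 0 0; 1 6.6 4.1 0 0; 1 8 4.95 0 0; 1 9.4 5.8 0 0; 1 10.8 6.7 0 0; 1 12 7.4 0 0; 1 12.8 7.95 0 0'; python3 -c "
from h import *
st()"
```

```text
time: 23.95
tool_pos: [0.3924, 0.2421, 0.0476]
tcp_rot: [[-0.527, 0.85, 0.003], [0.85, 0.527, 0.002], [-0.0, 0.004, -1.0]]
wrist_force: [0.4, 0.6, 5.6]
width: 0.113
finger_force: 39.0
time: 24.95
tool_pos: [0.5202, 0.3214, 0.0476]
tcp_rot: [[-0.527, 0.85, 0.002], [0.85, 0.527, 0.001], [-0.0, 0.002, -1.0]]
wrist_force: [-0.6, -1.3, 6.9]
width: 0.114
finger_force: 39.7
t 24.95 tcp [0.5202 0.3214 0.0476] yaw_y 31.8 tilt [ 0.002  0.001 -1.   ] q [ 0.44  0.61  1.67 -0.    0.86 -0.11] w 0.114 F [-0.6 -1.3  6.9] fz 39.7
```

```bash
python3 -m crank '1 0.4 0.25 0 0; 1 0.8 0.5 0 0; 1 1.0 0.62 0 0; 1 1.0 0.62 0 0'; python3 -m crank '1 0.2 0.12 0 0; 1 0.4 0.25 0 0; 1 0.4 0.25 0 0'
```

```text
time: 25.35
tool_pos: [0.5299, 0.3274, 0.0476]
tcp_rot: [[-0.527, 0.85, 0.003], [0.85, 0.527, 0.001], [-0.0, 0.003, -1.0]]
wrist_force: [0.9, 1.2, 6.7]
width: 0.114
finger_force: 39.6
time: 25.65
tool_pos: [0.5336, 0.3298, 0.0476]
tcp_rot: [[-0.527, 0.85, 0.002], [0.85, 0.527, 0.001], [-0.0, 0.002, -1.0]]
wrist_force: [-0.7, 0.6, 6.5]
width: 0.112
finger_force: 39.6
```

```bash
python3 -m crank '1 0.2 0.12 0 0; 1 0.4 0.25 0 0; 1 0.6 0.37 0 0; 1 0.6 0.37 0 0'; python3 -m crank '1 0.2 0.12 0 0; 1 0.4 0.25 0 0; 1 0.4 0.25 0 0'
```

```text
time: 26.05
tool_pos: [0.5369, 0.3318, 0.0475]
tcp_rot: [[-0.528, 0.85, -0.003], [0.85, 0.528, -0.002], [-0.0, -0.004, -1.0]]
wrist_force: [-5.1, -5.0, 14.3]
width: 0.114
finger_force: 40.4
time: 26.35
tool_pos: [0.537, 0.3319, 0.0475]
tcp_rot: [[-0.528, 0.849, -0.01], [0.849, 0.528, -0.007], [-0.0, -0.012, -1.0]]
wrist_force: [-14.3, -10.4, 24.4]
width: 0.11
finger_force: 41.5
```

```bash
python3 -m crank '1 -0.8 -0.5 0 0; 1 -0.8 -0.5 0 0; 0.67 -0.8 -0.5 0 0; 0.67 -0.8 -0.5 0 0; 0.67 -0.8 -0.5 0 0; 0.67 -0.8 -0.5 4 0; 0.67 -0.8 -0.5 8 0; 0.67 -0.8 -0.5 13 0; 0.67 -0.8 -0.5 16 0; 0.67 -0.8 -0.5 16 0'; python3 -m crank '0.1 1 -5 0 0; 0.1 2 -10 0 0; 0.1 3 -15 0 0; 0.1 4 -20 0 0; 0.1 5 -25 0 0; 0.1 6 -30 0 0; 0.1 7 -35 0 0; 0.1 8 -40 0 0; 0.1 8 -43 0 0; 0.1 8 -43 0 0' > /dev/null
python3 - <<'E'
from h import *
to(.6286,-.2477,.2)
im,d=snap("top","gon.png",(325,130,425,230),6)
P=cloud("top",d,np.ones(d.shape,bool))
X=np.array([.85,.527]);Y=np.array([-.527,.85])
L=np.c_[(P[:,:2]-[.6821,.4231])@X,(P[:,:2]-[.6821,.4231])@Y,P[:,2]]
h=L[(abs(L[:,1])<.1)&(L[:,0]<-.155)&(L[:,0]>-.3)&(L[:,2]>.035)&(L[:,2]<.056)]; print("handle x",np.percentile(h[:,0],[5,50,95]))
for z0,z1,r in((.05,.066,.08),(.088,.1,.035)):
    q=P[(np.hypot(P[:,0]-.6286,P[:,1]+.2477)<r)&(P[:,2]>z0)&(P[:,2]<z1)]; print(cv2.minEnclosingCircle(q[:,:2].astype(np.float32)),cv2.minAreaRect(q[:,:2].astype(np.float32)))
E
```

```text
time: 27.35
tool_pos: [0.5376, 0.332, 0.2116]
tcp_rot: [[-0.527, 0.85, 0.009], [0.85, 0.527, 0.004], [-0.001, 0.01, -1.0]]
wrist_force: [0.7, 1.0, 0.4]
width: 0.328
finger_force: 0.0
t 28.35 tcp [ 0.6146 -0.1047  0.2048] yaw_y 31.5 tilt [-0.001 -0.002 -1.   ] q [-0.28  0.44  1.51 -0.    1.19 -0.83] w 0.897 F [-0.2  1.   0.1] fz 0.0
shift cm [  1.4  -14.3   -0.48] yaw options 
handle x [-0.17818016 -0.17293242 -0.16036834]
((0.634609580039978, -0.24517273902893066), 0.07383313030004501) ((0.6303765773773193, -0.256103515625), (0.12010591477155685, 0.14341327548027039), 74.78224182128906)
((0.6292034983634949, -0.24745799601078033), 0.027751896530389786) ((0.6280112266540527, -0.24794241786003113), (0.05382470414042473, 0.05116535723209381), 87.54924774169922)
```

View pics/gon.png

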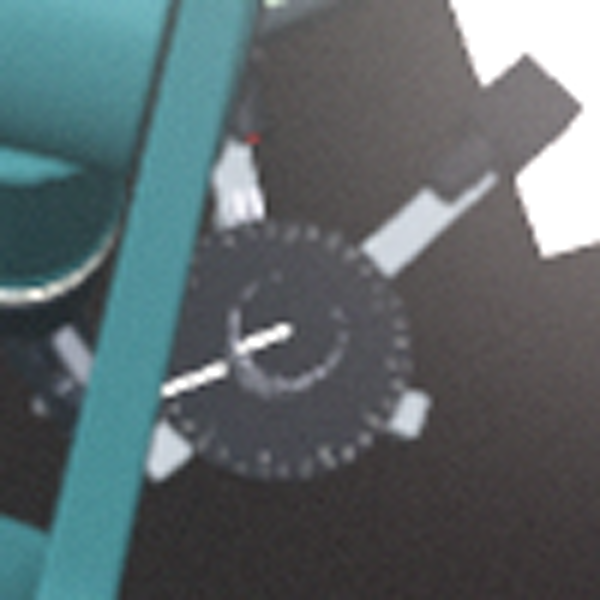

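The handle moved about 18 mm inward, so the drawer is shut. The round table is empty; the zero line runs from (288,328) to (165,390), and the index block with the red laser dot is near (240,200).

```bash
python3 -m crank '0.1 0.7 -5 0 0; 0.1 1.4 -10 0 0; 0.1 1.4 -14.3 0 0; 0.1 1.4 -14.3 -4 0; 0.1 1.4 -14.3 -7 0; 0.1 1.4 -14.3 -7 0; 0.1 1.4 -14.3 -7 0; 0.1 1.4 -14.3 -7 0'>/dev/null; python3 -c "
from h import *
to(.629,-.2475,.088)"
```

```text
t 29.2 tcp [ 0.6298 -0.2421  0.1379] yaw_y 31.9 tilt [ 0.002 -0.001 -1.   ] q [-0.47  0.57  1.46  0.    1.11 -1.03] w 0.899 F [-1.  -0.3  1. ] fz 0.0
shift cm [-0.08 -0.54 -4.99] yaw options
```

```bash
python3 -m crank '0.1 -0.1 -0.5 -2 0; 0.1 -0.1 -0.5 -4 0; 0.1 -0.1 -0.5 -5 0; 0.1 -0.1 -0.5 -5 0; 1 -0.1 -0.5 -5 0; 1 -0.1 -0.5 -5 0; 1 -0.1 -0.5 -5 0; 1 -0.1 -0.5 -5 0; 1 -0.1 -0.5 -5 0; 1 -0.1 -0.5 -5 0' 50; python3 -c "
from h import *
st()"
```

```text
time: 30.2
tool_pos: [0.6315, -0.2468, 0.0891]
tcp_rot: [[-0.527, 0.85, 0.008], [0.85, 0.527, -0.0], [-0.004, 0.007, -1.0]]
wrist_force: [6.1, 5.6, 2.8]
width: 0.618
finger_force: 53.0
t 30.2 tcp [ 0.6315 -0.2468  0.0891] yaw_y 31.8 tilt [ 0.008 -0.    -1.   ] q [-0.48  0.63  1.49  0.    1.02 -1.03] w 0.618 F [6.1 5.6 2.8] fz 53.0
```

```bash
python3 -m crank '1 0 0 0 -8; 1 0 0 0 -16; 1 0 0 0 -24; 1 0 0 0 -32; 1 0 0 0 -40; 1 0 0 0 -48; 1 0 0 0 -56; 1 0 0 0 -64; 1 0 0 0 -72; 1 0 0 0 -72'; python3 -m crank '1 0 0 0 -8; 1 0 0 0 -16; 1 0 0 0 -22; 1 0 0 0 -22; 1 0 0 0 -22; 0.1 0 0 0 -22; 0.1 0 0 0 -22; 0.1 0 0 0 -22; 0.1 0 0 5 -22; 0.1 0 0 10 -22'; python3 -m crank '0.1 -5 0 2 0; 0.1 -10 3 2 0; 0.1 -15 6 2 0; 0.1 -18 10 2 0; 0.1 -20 14 2 0; 0.1 -20 19 2 0; 0.1 -20 24 2 0; 0.1 -20 28 2 0;0.1 -20 28 2 0' >/dev/null
python3 - <<'E'
from h import *
st()
im,d=snap("top","gon2.png",(325,130,425,230),6)
E
```

```text
time: 31.2
tool_pos: [0.6313, -0.2467, 0.0891]
tcp_rot: [[0.648, 0.761, 0.008], [0.761, -0.648, -0.0], [0.005, 0.006, -1.0]]
wrist_force: [6.2, 5.7, 4.4]
width: 0.615
finger_force: 53.0
time: 32.2
tool_pos: [0.6258, -0.2472, 0.1854]
tcp_rot: [[0.885, 0.466, -0.005], [0.466, -0.885, 0.002], [-0.003, -0.004, -1.0]]
wrist_force: [0.3, -0.6, -0.6]
width: 0.901
finger_force: 0.0
t 33.1 tcp [0.4263 0.0372 0.2065] yaw_y -61.9 tilt [-0.     0.002 -1.   ] q [-0.08  0.17  1.92  0.    1.05  1.  ] w 0.9 F [-0.6 -0.5 -0.4] fz 0.0
```

View pics/gon2.png

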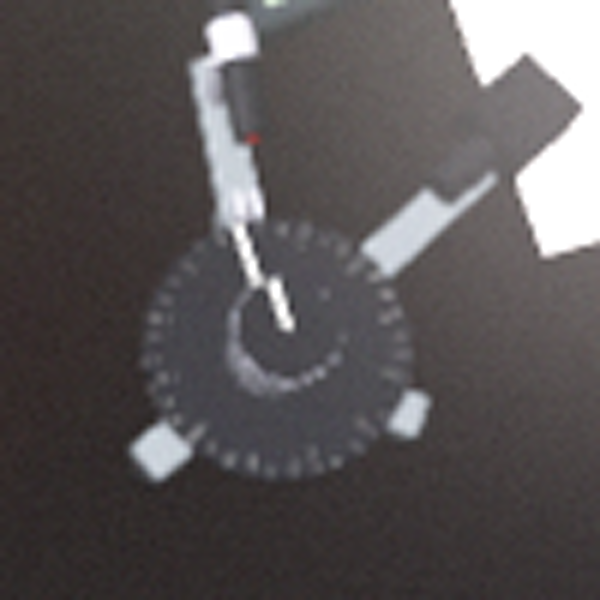

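Run:
```python
from h import *
G=np.mean([env.snapshot("top")[0].astype(float).mean(2) for _ in range(6)],0); im,d=env.snapshot("top")
print(G[156:172,357:373].astype(int))
P=cloud("top",d,np.ones(d.shape,bool)).reshape(-1,3)
q=P[(P[:,2]>.05)&(P[:,2]<.066)&(np.hypot(P[:,0]-.6286,P[:,1]+.2477)<.08)]
c,_=cv2.minEnclosingCircle(q[:,:2].astype(np.float32)); t=P[(P[:,2]>.088)&(P[:,2]<.1)&(np.hypot(P[:,0]-.6286,P[:,1]+.2477)<.035)]
print(c,_,cv2.minEnclosingCircle(t[:,:2].astype(np.float32)))
l=P[(P[:,2]>.10)&(P[:,2]<.14)&(np.hypot(P[:,0]-.6286,P[:,1]+.2477)<.25)&(np.hypot(P[:,0]-.6286,P[:,1]+.2477)>.08)&(P[:,1]>-.28)]
print("laser",len(l),cv2.minAreaRect(l[:,:2].astype(np.float32)))
```

```text
[[ 64  67 120 188 210 210 209 209 207 172  82  73  73  75  75  76]
 [ 62  63  95 170 211 209 209 208 208 181 106  71  72  73  74  75]
 [ 63  66  77 158 215 209 208 209 207 196 145  70  72  72  73  74]
 [ 63  65  76 161 216 210 209 209 207 210 175  69  72  73  72  74]
 [ 63  63  69 140 203 210 208 210 208 212 176  74  70  73  72  73]
 [ 63  63  63 114 184 210 213 221 217 219 219 116  70  71  71  73]
 [ 61  62  62  95 171 210 220 239 232 227 244 160  71  71  72  73]
 [ 61  63  62  77 160 213 219 244 240 215 243 197  68  70  70  72]
 [ 60  62  62  73 159 215 205 237 243 199 239 230  69  70  70  70]
 [ 60  60  61  87 154 202 203 226 237 189 219 222  75  69  70  70]
 [ 59  60  61  99 150 183 199 192 201 163 155 155  82  74  76  77]
 [ 60  62  61  91 130 155 186 217 204  91 100 104  82  82 101 108]
 [ 59  61  62  88 112 101 138 242 247  80  89  93  81  83 111 122]
 [ 59  64  69  83 107 104  78 224 247 142  79  81  80  82  91  96]
 [ 73  84  76  77  98 111  77 160 235 217  78  80  80  81  81  81]
 [ 81  90  80  76  76  77  77 131 242 247  81  80  80  80  82  81]]
(0.6345798969268799, -0.24523067474365234) 0.07362216711044312 ((0.629080593585968, -0.24754580855369568), 0.027775054797530174)
laser 252 ((0.7772226929664612, -0.22668230533599854), (0.10988829284906387, 0.022518102079629898), 7.5733184814453125)
```

Run:
```python
from h import *
c=np.array([.6290,-.2475])
def a(uv,z):
    w=plane("top",uv,z)[:,:2]; e=w-c; print(uv,np.degrees(np.arctan2(e[:,1],e[:,0])).round(1),np.hypot(*e.T).round(4))
a([[366,164],[366.1,165]],.058); a([[366,164],[366.1,165]],.064); a([[364.45,168],[364.9,169],[365.1,170],[365.5,171],[364.3,167]],.058)
G=np.mean([env.snapshot("top")[0].astype(float).mean(2) for _ in range(4)],0)
uv=[]
for r in range(167,177):
    s=G[r,361:373]-90; s[s<60]=0
    if s.sum(): uv.append([361+(s*np.arange(12)).sum()/s.sum(),r])
a(uv,.058)
s=[u for u in uv]; w=plane("top",s,.058)[:,:2]; print("dir",np.degrees(np.arctan2(*(w[0]-w[-1])[::-1])))
```

```text
[[366, 164], [366.1, 165]] [8.4 8.6] [0.0768 0.0736]
[[366, 164], [366.1, 165]] [9.2 9.6] [0.0751 0.072 ]
[[364.45, 168], [364.9, 169], [365.1, 170], [365.5, 171], [364.3, 167]] [14.7 14.4 14.8 14.6 14.3] [0.0655 0.0621 0.0589 0.0556 0.0687]
[[np.float64(363.72508804640563), 167], [np.float64(364.5081967213115), 168], [np.float64(364.54394026421596), 169], [np.float64(365.1610026512413), 170], [np.float64(365.5080558539205), 171], [np.float64(365.5421549014004), 172], [np.float64(366.1650133075248), 173], [np.float64(366.50832438238456), 174], [np.float64(366.54239724058635), 175], [np.float64(368.1738053097345), 176]] [15.7 14.6 15.4 14.6 14.6 15.6 14.6 14.6 15.8 10.2] [0.0692 0.0655 0.0624 0.0589 0.0556 0.0525 0.049  0.0457 0.0426 0.0383]
dir 22.351716059602325
```

The zero line is at about 14.8° and the index at about 8.3°, so I'll regrip and turn a further −6.5°.

```bash
python3 -m crank '0.1 0 -5 0 0; 0.1 0 -10 0 0; 0.1 1 -14 0 0; 0.1 4 -18 0 0; 0.1 8 -22 0 0; 0.1 12 -25 0 0; 0.1 16 -28 0 0; 0.1 20 -28 0 0; 0.1 20 -28 -3 0; 0.1 20 -28 -6 0' >/dev/null; python3 -m crank '0.1 0 0 0 0;0.1 0 0 0 0;0.1 0 0 0 0'>/dev/null; python3 -c "
from h import *
to(.629,-.2475,.088)"
```

```text
t 35.0 tcp [ 0.6283 -0.2482  0.148 ] yaw_y -62.2 tilt [ 0.002 -0.001 -1.   ] q [-0.48  0.56  1.45  0.    1.13  0.61] w 0.901 F [-1.2 -1.1  0.4] fz 0.0
shift cm [ 0.07  0.07 -6.  ] yaw options
```

```bash
python3 -m crank '0.1 0 0 -3 0; 0.1 0 0 -5 0; 0.1 0 0 -6 0; 0.1 0 0 -6 0; 1 0 0 -6 0; 1 0 0 -6 0; 1 0 0 -6 0; 1 0 0 -6 0; 1 0 0 -6 0; 1 0 0 -6 0'; python3 -m crank '1 0 0 0 -3; 1 0 0 0 -6.5; 1 0 0 0 -6.5; 1 0 0 0 -6.5; 0.1 0 0 0 -6.5; 0.1 0 0 0 -6.5; 0.1 0 0 0 -6.5; 0.1 0 0 5 -6.5; 0.1 0 0 10 -6.5; 0.1 0 0 11 -6.5'; python3 -m crank '0.1 -5 0 2 0; 0.1 -10 3 2 0; 0.1 -15 6 2 0; 0.1 -18 10 2 0; 0.1 -20 14 2 0; 0.1 -20 19 2 0; 0.1 -20 24 2 0; 0.1 -20 28 2 0;0.1 -20 28 2 0' >/dev/null
python3 - <<'E'
from h import *
st()
c=np.array([.6290,-.2475])
G=np.mean([env.snapshot("top")[0].astype(float).mean(2) for _ in range(6)],0)
print(G[162:176,360:374].astype(int))
uv=[]
for r in range(168,176):
    s=G[r,361:373]-90; s[s<50]=0
    if s.sum(): uv.append([361+(s*np.arange(12)).sum()/s.sum(),r])
e=plane("top",uv,.058)[:,:2]-c; print(np.round(uv,2).tolist(),np.degrees(np.arctan2(e[:,1],e[:,0])).round(1),np.hypot(*e.T).round(3))
im,d=snap("top","gon3.png",(345,150,395,200),10)
P=cloud("top",d,np.ones(d.shape,bool)); q=P[(np.hypot(P[:,0]-.403,P[:,1]+.2955)<.05)&(P[:,2]>.085)&(P[:,2]<.12)]
print("dial",cv2.minAreaRect(q[:,:2].astype(np.float32)))
E
```

```text
time: 36.0
tool_pos: [0.6285, -0.2481, 0.0883]
tcp_rot: [[0.884, 0.467, 0.003], [0.467, -0.884, -0.001], [0.002, 0.002, -1.0]]
wrist_force: [-1.5, 0.7, 5.7]
width: 0.616
finger_force: 52.7
time: 37.0
tool_pos: [0.631, -0.2494, 0.2029]
tcp_rot: [[0.932, 0.363, 0.009], [0.364, -0.932, -0.005], [0.007, 0.008, -1.0]]
wrist_force: [1.4, 0.1, 0.0]
width: 0.901
finger_force: 0.0
t 37.9 tcp [0.4263 0.0375 0.2162] yaw_y -68.3 tilt [-0.     0.002 -1.   ] q [-0.08  0.15  1.91  0.    1.08  1.12] w 0.903 F [-0.1 -0.8 -0.4] fz 0.0
[[ 95 169 211 220 240 232 227 245 160  68  71  72  72  74]
 [ 77 159 214 218 243 240 216 243 199  70  70  70  71  73]
 [ 74 159 216 206 238 243 199 238 231  70  69  71  71  72]
 [ 88 154 203 202 226 237 189 219 222  76  70  71  72  71]
 [101 150 183 202 192 187 206 213 148  83  88  93  75  77]
 [ 92 131 160 177 135  92 215 239 106  83 103 111  84  91]
 [ 80 103 110 122 105  80 194 236 160  83  91  96  84  94]
 [101  78  76 106 118  79 163 227 190  82  82  82  84  83]
 [109  77  77  88  92  79 143 238 237  81  82  82  82  84]
 [ 76  77  77  77  78  79 100 245 252  79  82  81  81  82]
 [ 76  76  76  77  79  78  79 233 249 104  81  81  82  82]
 [ 76  75  76  76  78  79  79 192 236 160  80  81  81  82]
 [ 76  76  75  76  78  77  77 163 227 190  79  80  81  82]
 [ 75  75  76  76  76  77  78 143 238 238  98 104  81  79]]
[[366.89, 168.0], [367.08, 169.0], [367.27, 170.0], [367.51, 171.0], [367.53, 172.0], [367.9, 173.0], [368.09, 174.0], [368.27, 175.0]] [8.3 8.4 8.4 8.4 9.  8.5 8.6 8.8] [0.064 0.061 0.057 0.054 0.051 0.048 0.045 0.041]
dial ((0.4028361141681671, -0.2964411973953247), (0.041362300515174866, 0.014862160198390484), 13.836938858032227)
```

View pics/gon3.png

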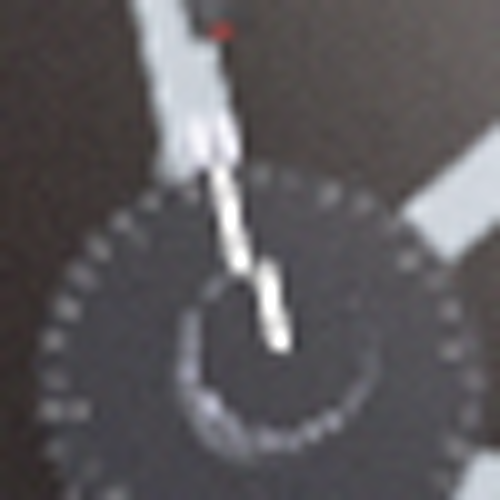

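```bash
python3 -c "
from bench import env
print(env.hand_in())"
```

```text
the job is handed in; nothing more can be done
None
```

I handed the job in after about 38 s of robot time, but the hand-in call gave no verdict. The dial is at zero, the lens (the only bench piece I found) and the glass block are in the drawer, the drawer is pushed to its stop, and the empty table's zero line is within about 1° of the index. Nothing touched the case or notebook.

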